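# Cap the cheese sample vial

### The job

One vial in the steel rack still stands open with its cheese sample in it. Take from the compartment tray the cap that fits it (the size its neighbours wear), press it straight down onto the vial until it clicks over the rim, and go on pressing after the click so that it sits fully home; finish like that, still pushing down firmly on the cap with the robot, not letting go. Leave the other caps, the mould, the cheese and the cheese trier where they are.

Things in the scene. Friction and masses are not known exactly. Their poses are not given: they have to be found in the camera images.
- cap_medium: The cap that fits: round white plastic snap cap, outside diameter 37 mm, 14 mm tall, 11 to 20 g, with a slightly recessed flat top, lying top up (open side down) in one of the tray's three compartments. Inside its skirt near the lower edge is a rib of 28 mm inner diameter that snaps over the vial's rim. Origin: centre of its lower edge; z up through its top (top at z = 14 mm). It is round, so its yaw does not matter.
- cap_seat (a point): Point inside cap_medium, on its axis 9.5 mm above its lower edge: the underside of its top; level with vial_lip's origin when fully home. A cap laid on the rim unpressed stands about 7 mm higher than home. Pressing it down takes roughly 8 to 16 N; then the resistance drops suddenly (the click), the cap pulls itself down the last millimetres and its top meets the lip rigidly.
- cap_small: A smaller cap of the same kind, outside diameter 28 mm, 14 mm tall, too small for the vial, in another compartment. Origin: centre of its lower edge.
- cap_wide: A wider cap of the same kind, outside diameter 47 mm, 14 mm tall, too wide for the vial, in another compartment. Origin: centre of its lower edge.
- tray: Fixed grey plastic tray, 116 (x) by 324 (y) by 26 mm high, with two dividers (23 mm high) that make three compartments side by side along y, each 108 by about 103 mm inside, one cap in each; compartment centres at y = -107, 0 and +107 mm. Walls and floor 4 mm thick. Which cap lies in which compartment varies. Origin: centre of its underside on the bench.
- rack: Fixed stainless steel two-deck rack, 62 (x) by 204 (y) by 50 mm high, holding three clear vials upright in a row along y, 62 mm apart; it stands firm. Two vials already have their caps on (cap tops about 87 mm above the bench); one is open. Origin: centre of its underside on the bench.
- vial_open: The open vial: clear straight tube of 26 mm diameter, 75 mm tall, with a rolled rim of 31 mm diameter, upright and firmly held in the rack in any of its three places. Origin: centre of its underside, 8 mm above the bench.
- vial_lip: The lip of the open vial: the rounded top edge round its mouth, fixed to the vial. Origin: centre of the mouth, level with the top of the lip, 83 mm above the bench. The rounded lip guides a cap that comes down up to about 2.5 mm off centre.
- mould: Bystander: white perforated cheese mould, a round tub of 120 mm diameter over its lip and 85 mm tall, open on top. Origin: centre of its underside.
- cheese: Bystander: small round cream-coloured cheese, 124 mm diameter, 54 mm high. Origin: centre of its underside.
- trier: Bystander: cheese trier, a steel corer about 140 mm long with a wooden cross handle 89 mm wide, lying on the bench between the mould and the cheese. Origin: about its middle, on the bench.
Things that resemble listed ones, but are neither listed nor needed, are in the scene too. Leave any green look-alike of the cap_medium alone.

How it is judged:
By the outcome, as a careful person would: the job done as asked, in the order asked, and still so for the second after the job is handed in, while the arm keeps its last pose, push and grip.
It also fails if it takes over 54 s, if anything falls off the work surface, if the arm or the gripper's body presses on something with over 40 N, if the wrist force passes 120 N, or if a joint passes its speed limit or range.

### The arm

A 6-joint arm with a two-finger parallel gripper is mounted at the origin on the work surface. World frame = base frame: x ahead of the robot, y to its left, z up, the work surface at z = 0. Lengths are in m, angles in rad, forces in N, time in s.
With the tool pointing down it reaches from about 0.3 to 0.775 m from the base axis. Payload 14.6 kg.
Tool frame: the origin (TCP) lies at the very end of the fingers, on their centre line; the grasp point (between the pads) lies 19 mm behind it (r.grip_depth is the distance from the TCP to the grasp point, in m); z points along the fingers, y is the direction in which the jaws open and shut (so a half turn about z gives the same grasp; the last joint's range is limited). The gripper opens to 85 mm and grips with 20 to 120 N. Pads are 22 mm wide; open, the fingers measure 114 mm over their backs; the gripper's body (76 mm by 85 mm) begins 54 mm behind the grasp point. The pads swing forward as they close: fully open they stand 13 mm farther back than shut.
Start: joints at [1.282, 0.3, 1.521, -0, 1.321, -0.067], TCP at [0.121, 0.537, 0.231] pointing down, gripper open.
Joint ranges: [-3.03, 3.03], [-0.79, 2.21], [0.23, 2.52], [-1.04, 4.18], [0, 3.07], [-2.55, 2.55]. Speed limits (rad/s): [2.22, 2.22, 2.57, 3.14, 3.14, 3.14].

### API

Orientations are given as a 3x3 rotation matrix whose columns are the frame's x, y, z axes.
In Python, from workcell import r gives the robot as it stands. The module is installed in compiled form; this text tells all that it offers.
- The arm moves only by the shell command python3 -m crank 'ROWS' [FORCE]. ROWS is a JSON object of lists of equal length, an entry for each row: "slide": the shift along the tool's x, y, z in cm, a list of three; "rot": the turn, a rotation vector about the tool's x, y, z in degrees, a list of three; "jaw": the finger opening in cm, from 0 to 8.54. In form: {"slide": [[tx, ty, tz], ...], "rot": [[rx, ry, rz], ...], "jaw": [jaw, ...]}. A call has 1 to 5 rows; each row is the pose to reach, as a shift and turn from the pose commanded when the call began, along the tool's axes at that moment; what a row does not reach only later rows make up. A row lasts 1/8 s, in which the tool goes at most 62.5 mm and 10.7 degrees, less where a joint would pass 70% of its speed; a pose out of reach is approached as far as the arm can. A call with a gripper value outside its range is refused whole. The fingers move at their own pace and stop on an object; FORCE is the grip in N (left out, the last holds). Time passes only in rows, so rows that repeat a pose let the fingers close. It gives the time, the measured TCP pose, the force and the opening at its end, in the units of the state.
- r.get_state(): the state, without advancing time (a new reading comes with each control period).
- r.capture(name): name is "side" or "top" or "wrist"; returns the picture (420x560x3 uint8, red, green, blue); there is no depth.
- r.camera_params(name): a dict with "fx", "fy", "cx", "cy" (pixels), "T" (4x4, takes a point from camera to world coordinates). Camera axes: x right, y up, looking along -z (the intrinsics and any distortion apply to the point x, -y, -z); pixel columns grow to the right and rows downward; lengths in m; the calibration is good to about 2 mm. A picture is of the moment at which its call begins: read the wrist's pose just before it. camera_params takes no time and is no camera call; for the wrist camera it gives the pose at the moment of the call.
- r.sign_off(): hands the job in, once; it reports no verdict.
Trained networks look in the newest picture that a camera, given by its name, has taken for a name from the list of things; names that differ only in an ending like _2 or _b are one class to them, and where a whole thing is asked for, a point or a joint stands for the part that bears it (a point fixed in the world has none). Each returns a list of dicts, best first, with "confidence" (0 to 1); they miss things now and then, are a little off and sometimes report something else, mostly with a low value. They report only what shows in the picture. A call takes as long as a camera call. They do not tell look-alikes from the thing itself.
- r.find_in(target, camera): "bbox" ([left, top, right, bottom] in pixels, round what is visible of it).
- r.silhouettes(target, camera): "mask" (420x560 bool, what is visible of it) and "bbox" ([left, top, right, bottom] in pixels, round what is visible of it).
The state is a dict: "t": time; "joint_positions": joint angles; "joint_vel": joint speeds; "joint_efforts": joint torques, N m; "ee_pos": TCP position; "tcp_rot": TCP orientation; "wrist_force": force on the tool from outside, world axes, zero at the start; "moment": the same for the moment, N m; "width": opening from 0.0 (shut) to 1.0 (fully open).
Only numpy, scipy, OpenCV 4.12 (cv2) and the standard library are available. Lean on these libraries where they do the work, as an engineer would, in place of code of your own. Each camera call takes 0.05 s, during which the arm holds its last target.

## Working session

There is one attempt and no reset: what is moved stays moved. The work goes in short steps, Python scripts to look and compute and a shell command to move; the robot and the scene stay as the last step left them, time stands still between calls to the robot, and variables do not carry over. Pictures are saved under pics/ and viewed, and the job is handed in when it is done.

```bash
mkdir -p pics
python3 - <<'E'
from workcell import r
import cv2
s=r.get_state();print(s)
for c in ["side","top","wrist"]:
    im=r.capture(c);cv2.imwrite(f"pics/{c}0.png",im[:,:,::-1])
    p=r.camera_params(c);print(c,{k:(v if not hasattr(v,'round') else v) for k,v in p.items()})
E
ls
```

```text
{'t': 0.0, 'joint_positions': array([ 1.28236851e+00,  3.00464686e-01,  1.52158845e+00,  1.41772044e-05,
        1.32070055e+00, -6.66072855e-02]), 'joint_vel': array([-4.90313010e-04, -2.24929153e-04,  3.50762028e-05, -7.50435320e-04,
        2.15539566e-03, -8.86626294e-04]), 'joint_efforts': array([ 6.58991557e-04, -5.43492901e+01, -3.61791301e+01, -4.08729375e-05,
        3.99404496e-03,  4.75552014e-06]), 'ee_pos': array([0.12093941, 0.5362965 , 0.23072172]), 'tcp_rot': array([[-9.75497749e-01,  2.20009144e-01, -3.43419026e-04],
       [ 2.20009394e-01,  9.75497123e-01, -1.10916576e-03],
       [ 9.09776621e-05, -1.15754411e-03, -9.99999326e-01]]), 'wrist_force': array([-0.11348097,  0.47939051, -0.29680273]), 'moment': array([ 0.01185369, -0.00378206, -0.02048775]), 'width': 0.9972910853639712}
side {'fx': 392.9143143290233, 'fy': 392.9143143290233, 'cx': 280.4835322926533, 'cy': 206.20688317437174, 'T': array([[ 0.83303145,  0.28719862, -0.47283778,  0.21007079],
       [-0.5529836 ,  0.40698683, -0.72702879, -0.61634951],
       [-0.01636292,  0.86710938,  0.49784895,  0.4976
[... 190 characters left out ...]
 0.02475479,  0.98898681, -0.14591877,  0.40965017],
       [-0.99962539,  0.02619245,  0.00793915,  0.00594607],
       [ 0.01167368,  0.14566757,  0.98926472,  1.27949901],
       [ 0.        ,  0.        ,  0.        ,  1.        ]])}
wrist {'fx': 291.24140871601753, 'fy': 291.24140871601753, 'cx': 286.06167663507347, 'cy': 208.55654333623096, 'T': array([[ 2.19521082e-01, -9.36833429e-01, -2.72311624e-01,
         5.20961353e-02],
       [ 9.75607701e-01,  2.10702432e-01,  6.15962575e-02,
         5.51902993e-01],
       [-3.28711726e-04, -2.79190995e-01,  9.60235534e-01,
         3.74435270e-01],
       [ 0.00000000e+00,  0.00000000e+00,  0.00000000e+00,
         1.00000000e+00]])}
pics
```

View pics/top0.png

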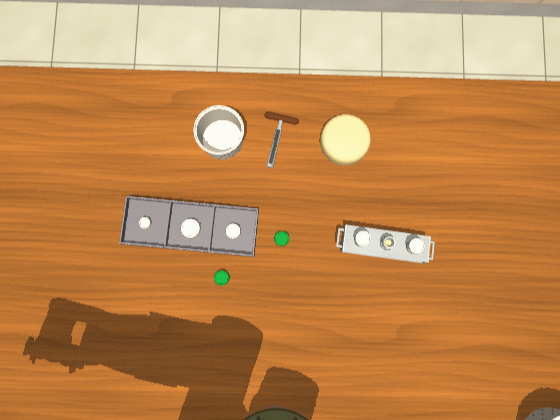

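View pics/side0.png

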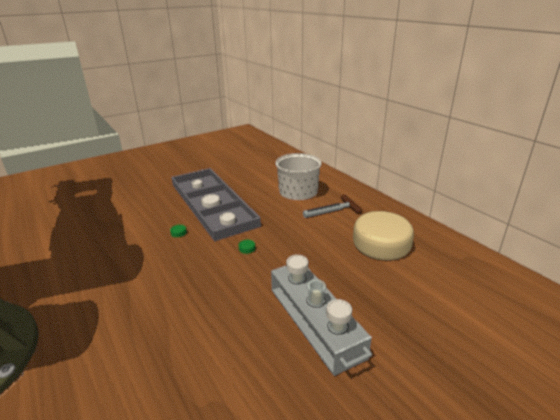

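View pics/wrist0.png

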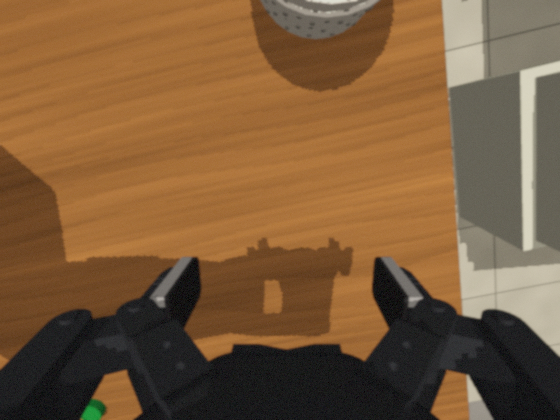

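The top view shows the tray's caps: small at (145,222), wide at (190,228), medium at (233,231). The open vial is in the middle place at (388,241), and the green look-alikes lie on the bench. Next I measure.

```bash
cat > h.py <<'E'
from workcell import r
import numpy as np, cv2
def ray(p,u,v):
    d=np.array([(u-p['cx'])/p['fx'],-(v-p['cy'])/p['fy'],-1.])
    return p['T'][:3,3],p['T'][:3,:3]@d
def at(p,u,v,z):
    o,d=ray(p,u,v);return o+d*(z-o[2])/d[2]
def proj(p,X):
    q=p['T'][:3,:3].T@(np.asarray(X)-p['T'][:3,3]); return p['cx']+p['fx']*q[0]/-q[2], p['cy']-p['fy']*q[1]/-q[2]
def tocmd(X,s=None):
    s=s or r.get_state(); return s['tcp_rot'].T@(np.asarray(X)-s['ee_pos'])*100
E
python3 - <<'E'
from h import *
for c in ["top","side"]:
    r.capture(c);p=r.camera_params(c)
    for n,z in [("cap_medium",.016),("vial_lip",.083),("cap_small",.016),("cap_wide",.016)]:
        for d in r.find_in(n,c):
            b=np.array(d['bbox']);m=(b[:2]+b[2:])/2
            print(c,n,round(d['confidence'],2),b.round(0),at(p,*m,z).round(4), at(p,*m,.085).round(4), 'w',((b[2:]-b[:2])*1.26/p['fx']*1000).round(0))
    if c=="top":
        im=cv2.imread("pics/top0.png")[180:300,110:450];cv2.imwrite("pics/topz.png",cv2.resize(im,None,fx=2.3,fy=2.3,interpolation=2))
print(r.get_state()['t'])
E
```

```text
top cap_medium 0.68 [226. 222. 240. 236.] [0.5399 0.1169 0.016 ] [0.5327 0.1109 0.085 ] w [36. 34.]
top cap_medium 0.62 [215. 270. 226. 285.] [0.4215 0.1425 0.016 ] [0.4208 0.1351 0.085 ] w [29. 36.]
top cap_medium 0.57 [274. 232. 291. 247.] [ 0.517  -0.0032  0.016 ] [ 0.5111 -0.0027  0.085 ] w [42. 37.]
top cap_small 0.69 [181. 218. 196. 236.] [0.5407 0.2258 0.016 ] [0.5335 0.2138 0.085 ] w [35. 43.]
top cap_small 0.5 [140. 220. 144. 227.] [0.5472 0.339  0.016 ] [0.5396 0.3208 0.085 ] w [11. 17.]
top cap_wide 0.65 [181. 218. 200. 234.] [0.543  0.2216 0.016 ] [0.5357 0.2098 0.085 ] w [46. 39.]
side cap_medium 0.75 [236. 241. 256. 254.] [ 0.5127 -0.0172  0.016 ] [ 0.4694 -0.103   0.085 ] w [63. 42.]
side cap_medium 0.68 [220. 214. 235. 228.] [0.5291 0.1014 0.016 ] [ 0.4834 -0.0014  0.085 ] w [50. 44.]
side cap_medium 0.65 [168. 230. 188. 242.] [0.4118 0.1087 0.016 ] [0.3829 0.0048 0.085 ] w [66. 38.]
side cap_small 0.51 [194. 181. 202. 188.] [0.5492 0.3161 0.016 ] [0.5006 0.1825 0.085 ] w [26. 23.]
side cap_wide 0.48 [203. 192. 221. 212.] [0.5377 0.2031 0.016 ] [0.4907 0.0857 0.085 ] w [58. 63.]
0.65
```

View pics/topz.png

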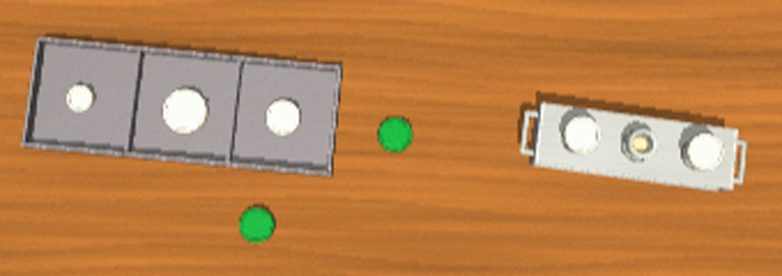

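Run:
```python
from h import *
for c in ["top","side"]:
    im=cv2.imread(f"pics/{c}0.png");p=r.camera_params(c)
    m=((im.min(2)>150)&((im.max(2).astype(int)-im.min(2))<45)).astype(np.uint8)
    n,l,st,ce=cv2.connectedComponentsWithStats(m)
    for i in range(1,n):
        if 30<st[i,4]<900 and ce[i][1]>160: print(c,st[i],ce[i].round(1),'z18',at(p,*ce[i],.018).round(4),'z87',at(p,*ce[i],.087).round(4))
p=r.camera_params('top')
print('vial',at(p,388.3,242.2,.083))
# tray corners from zoom
for q in [(41,38),(341,65),(331,175),(24,146)]:
    print('tray',at(p,q[0]/2.3+110,q[1]/2.3+180,.026).round(4))
print(tocmd([.535,.118,.2]))
```

```text
top [336 228   8  20  52] [338.7 237.1] z18 [ 0.5254 -0.1399  0.018 ] z87 [ 0.519 -0.132  0.087]
side [202 195  17  10 119] [209.9 198.9] z18 [0.539  0.2188 0.018 ] z87 [0.4917 0.0987 0.087 ]
side [220 213  14   9  91] [226.8 216.7] z18 [0.5349 0.1158 0.018 ] z87 [0.4882 0.0105 0.087 ]
side [287 256  20  13 211] [296.7 262. ] z18 [ 0.57   -0.1175  0.018 ] z87 [ 0.5182 -0.1893  0.087 ]
side [327 299  24  20 361] [338.4 308.6] z18 [ 0.554  -0.2601  0.018 ] z87 [ 0.5045 -0.3114  0.087 ]
side [352 336  19   9  41] [362.2 339.6] z18 [ 0.5407 -0.3308  0.018 ] z87 [ 0.4931 -0.3718  0.087 ]
vial [ 0.51056698 -0.24677278  0.083     ]
tray [0.6101 0.3744 0.026 ]
tray [0.5897 0.0571 0.026 ]
tray [0.4738 0.0638 0.026 ]
tray [0.4958 0.3843 0.026 ]
[-49.59202225 -31.72017031   3.12720031]
```

```bash
python3 -m crank '{"slide":[[-5,-3.2,0.3],[-10,-6.4,0.6],[-15,-9.6,0.9],[-20,-12.8,1.2],[-25,-16,1.5]],"rot":[[0,0,10],[0,0,20],[0,0,30],[0,0,40],[0,0,50]],"jaw":[6,6,6,6,6]}' 40
python3 - <<'E'
from h import *
s=r.get_state();print(tocmd([.535,.117,.2]),s['joint_positions'],np.degrees(np.arctan2(s['tcp_rot'][1,1],s['tcp_rot'][0,1])))
E
```

```text
t: 1.27
ee_pos: [0.3308, 0.3239, 0.2164]
tcp_rot: [[-0.454, 0.891, 0.0], [0.891, 0.454, 0.0], [0.0, 0.001, -1.0]]
wrist_force: [-0.0, 1.7, 0.5]
width: 0.702
[-27.70634574   8.81562516   1.64565506] [ 6.95841204e-01  1.18476035e-01  1.77619763e+00 -1.12323058e-05
  1.24629061e+00  2.25073897e-01] 26.973182510192053
```

```bash
python3 -m crank '{"slide":[[-5.6,1.8,0.4],[-11.2,3.6,0.8],[-16.8,5.4,1.2],[-22.4,7.1,1.4],[-27.7,8.8,1.6]],"rot":[[0,0,8],[0,0,16],[0,0,23],[0,0,30],[0,0,30.5]],"jaw":[6,6,6,6,6]}'; python3 -m crank '{"slide":[[0,0,0],[0,0,0]],"rot":[[0,0,0],[0,0,0]],"jaw":[6,6]}'
python3 - <<'E'
from h import *
s=r.get_state();p=r.camera_params("wrist");im=r.capture("wrist");cv2.imwrite("pics/w1.png",im[:,:,::-1])
print(tocmd([.535,.117,.2],s),np.degrees(np.arctan2(s['tcp_rot'][1,1],s['tcp_rot'][0,1])))
for d in r.silhouettes("cap_medium","wrist"):
    b=np.array(d['bbox']);ys,xs=np.where(d['mask']); (cx,cy),w,a=cv2.fitEllipse(np.c_[xs,ys].astype(np.float32))
    print(d['confidence'],b,(cx,cy),w,at(p,cx,cy,.011).round(4),at(p,cx,cy,.018).round(4))
E
```

```text
t: 1.9
ee_pos: [0.5361, 0.1179, 0.2003]
tcp_rot: [[0.058, 0.998, 0.0], [0.998, -0.058, 0.0], [0.0, 0.0, -1.0]]
wrist_force: [-0.1, 1.4, -0.1]
width: 0.705
t: 2.15
ee_pos: [0.5345, 0.1199, 0.2001]
tcp_rot: [[0.056, 0.998, -0.001], [0.998, -0.056, 0.0], [0.0, -0.001, -1.0]]
wrist_force: [0.1, -0.2, 0.0]
width: 0.703
[-0.28313735  0.06314593  0.01088442] -3.2134995460386477
0.8 [270.8 262.6 300.4 292.8] (281.64447021484375, 279.15606689453125) (23.78202247619629, 24.26913833618164) [5.225e-01 4.000e-04 1.100e-02] [0.5228 0.0044 0.018 ]
0.73 [274.1 172.5 304.6 204.9] (287.9166564941406, 188.65623474121094) (24.399112701416016, 26.212608337402344) [0.5369 0.1181 0.011 ] [0.5369 0.1196 0.018 ]
0.7 [169.9 154.9 206.9 187. ] (189.10906982421875, 173.29766845703125) (26.519317626953125, 29.01474952697754) [0.4244 0.1424 0.011 ] [0.4269 0.1434 0.018 ]
```

View pics/w1.png

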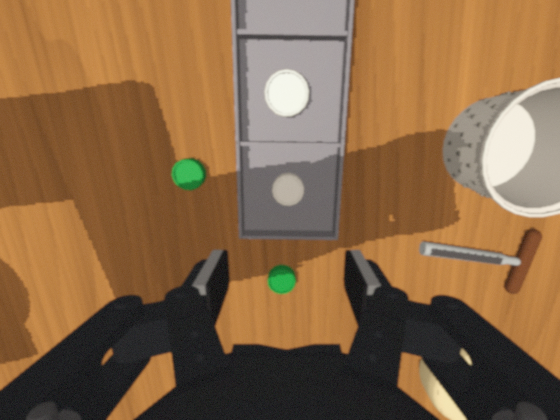

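Medium cap is at (288,188) in the wrist view, in the arm's shadow; the mould and trier are clear. I'll descend and measure again.

```bash
python3 -m crank '{"slide":[[-0.1,0.2,5],[-0.1,0.2,10],[-0.1,0.2,11],[-0.1,0.2,11]],"rot":[[0,0,0],[0,0,0],[0,0,0],[0,0,0]],"jaw":[6,6,6,6]}'
python3 - <<'E'
from h import *
s=r.get_state();p=r.camera_params("wrist");im=r.capture("wrist");cv2.imwrite("pics/w2.png",im[:,:,::-1])
print(s['joint_vel'].round(3))
for d in r.silhouettes("cap_medium","wrist"):
    b=np.array(d['bbox']);ys,xs=np.where(d['mask']); (cx,cy),w,a=cv2.fitEllipse(np.c_[xs,ys].astype(np.float32))
    print(d['confidence'],b,(xs.mean(),ys.mean()),w,at(p,xs.mean(),ys.mean(),.011).round(4),at(p,xs.mean(),ys.mean(),.018).round(4))
E
```

```text
t: 2.75
ee_pos: [0.5371, 0.1191, 0.0914]
tcp_rot: [[0.055, 0.998, 0.001], [0.998, -0.055, 0.0], [0.0, 0.001, -1.0]]
wrist_force: [-0.2, -0.2, -0.4]
width: 0.704
[-0.003 -0.028 -0.023  0.     0.007 -0.001]
0.94 [115.5 170.2 167.8 218.1] (np.float64(141.67116182572613), np.float64(195.06120331950208)) (38.0237922668457, 43.17451477050781) [0.4245 0.1422 0.011 ] [0.4282 0.1437 0.018 ]
0.91 [259.5 315.1 299.6 349. ] (np.float64(277.89261083743844), np.float64(333.72019704433495)) (26.234142303466797, 34.88749313354492) [0.5238 0.0062 0.011 ] [0.5244 0.0119 0.018 ]
0.76 [263.4 194.8 308.2 240.5] (np.float64(285.26945412311267), np.float64(217.1341463414634)) (37.725746154785156, 38.78178405761719) [0.5368 0.1177 0.011 ] [0.5369 0.1199 0.018 ]
```

View pics/w2.png

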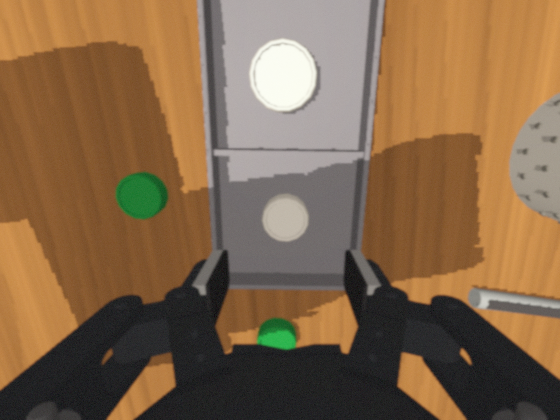

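```bash
python3 -m crank '{"slide":[[0,0,4],[0,0,7],[0,0,8.2],[0,0,8.2]],"rot":[[0,0,0],[0,0,0],[0,0,0],[0,0,0]],"jaw":[6,6,6,6]}'; python3 -m crank '{"slide":[[0,0,0],[0,0,0]],"rot":[[0,0,0],[0,0,0]],"jaw":[6,6]}'
```

```text
t: 3.35
ee_pos: [0.5373, 0.1186, 0.0091]
tcp_rot: [[0.056, 0.998, 0.001], [0.998, -0.056, 0.0], [0.0, 0.001, -1.0]]
wrist_force: [-0.4, 0.4, -0.2]
width: 0.703
t: 3.6
ee_pos: [0.5374, 0.1186, 0.0094]
tcp_rot: [[0.056, 0.998, 0.002], [0.998, -0.056, 0.0], [0.0, 0.002, -1.0]]
wrist_force: [-0.7, -0.5, 0.3]
width: 0.706
```

```bash
python3 -m crank '{"slide":[[0,0,0.3],[0,0,0.3],[0,0,0.3],[0,0,0.3],[0,0,0.3]],"rot":[[0,0,0],[0,0,0],[0,0,0],[0,0,0],[0,0,0]],"jaw":[6,6,2,2,2]}' 80;  python3 -m crank '{"slide":[[0,0,0],[0,0,0],[0,0,0]],"rot":[[0,0,0],[0,0,0],[0,0,0]],"jaw":[2,2,2]}'
python3 - <<'E'
from h import *
im=r.capture("wrist");cv2.imwrite("pics/w3.png",im[:,:,::-1])
E
```

```text
t: 4.22
ee_pos: [0.5372, 0.1186, 0.0058]
tcp_rot: [[0.056, 0.998, 0.001], [0.998, -0.056, 0.0], [0.0, 0.001, -1.0]]
wrist_force: [-1.1, -0.2, 5.4]
width: 0.403
t: 4.6
ee_pos: [0.5372, 0.1186, 0.0058]
tcp_rot: [[0.056, 0.998, 0.001], [0.998, -0.056, 0.0], [0.0, 0.001, -1.0]]
wrist_force: [-1.1, -0.2, 5.8]
width: 0.397
```

View pics/w3.png

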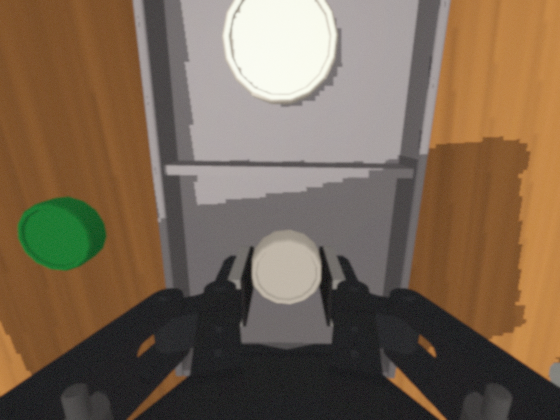

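Run:
```python
from h import *
s=r.get_state();p=r.camera_params("wrist")
e=s['ee_pos'];R=s['tcp_rot']
print("tcp at z18",proj(p,[e[0],e[1],.018]))
for dy in (-.0185,.0185):print(proj(p,np.array([e[0],e[1],.018])+R[:,1]*dy), proj(p,np.array([e[0],e[1],.018])+R[:,0]*dy))
im=cv2.imread("pics/w3.png");cv2.imwrite("pics/w3z.png",cv2.resize(im[200:350,180:390],None,fx=3.6,fy=3.6,interpolation=2))
```

```text
tcp at z18 (np.float64(285.21919519544497), np.float64(271.1488885262961))
(np.float64(248.30502295265484), np.float64(271.12799295595124)) (np.float64(285.23004804422845), np.float64(303.24839812792544))
(np.float64(322.1341543825834), np.float64(271.1697845420973)) (np.float64(285.2075465458706), np.float64(236.69563608398764))
```

View pics/w3z.png

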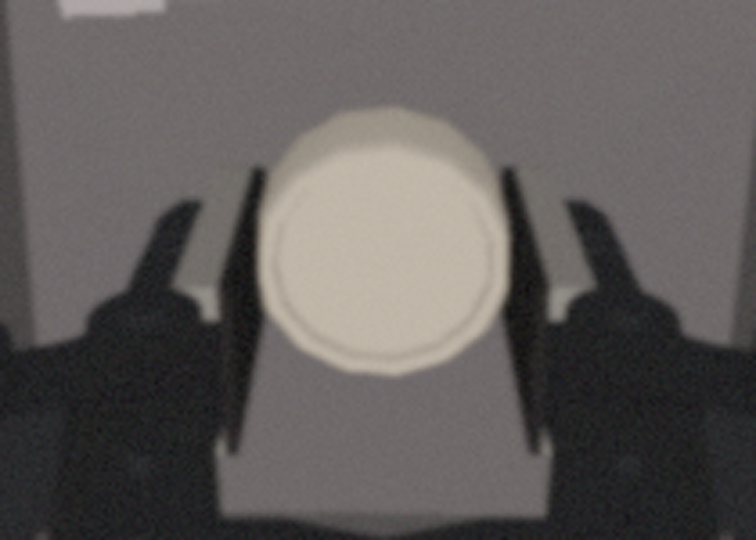

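Cap is held centred between the pads (disc centre about (287,272), projected TCP (285,271)). Lifting.

```bash
python3 -m crank '{"slide":[[0,0,-1],[0,0,-4],[0,0,-9],[0,0,-15],[0,0,-19]],"rot":[[0,0,0],[0,0,0],[0,0,0],[0,0,0],[0,0,0]],"jaw":[2,2,2,2,2]}';  python3 - <<'E'
from h import *
print(tocmd([.511,-.249,.19]))
im=r.capture("wrist");cv2.imwrite("pics/w4.png",im[:,:,::-1])
E
```

```text
t: 5.28
ee_pos: [0.537, 0.1185, 0.1988]
tcp_rot: [[0.056, 0.998, 0.003], [0.998, -0.056, 0.0], [0.001, 0.003, -1.0]]
wrist_force: [0.1, 0.2, -1.1]
width: 0.403
[-36.84347769  -0.54241729   0.85306876]
```

View pics/w4.png

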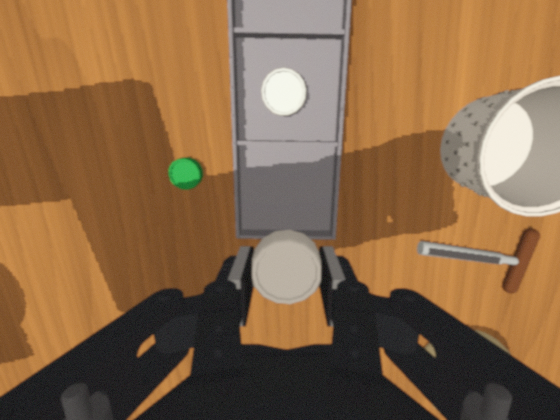

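The compartment is empty and the cap is in the gripper at (287,267). Moving over the rack.

```bash
python3 -m crank '{"slide":[[-5,0,0],[-11,-0.2,0],[-17,-0.3,0],[-23,-0.4,0],[-29,-0.5,0]],"rot":[[0,0,0],[0,0,0],[0,0,0],[0,0,0],[0,0,0]],"jaw":[2,2,2,2,2]}'; python3 -m crank '{"slide":[[-5,0,0],[-7.8,0,0],[-7.8,0,0],[-7.8,0,0]],"rot":[[0,0,0],[0,0,0],[0,0,0],[0,0,0]],"jaw":[2,2,2,2]}'
python3 - <<'E'
from h import *
s=r.get_state();p=r.camera_params("wrist");im=r.capture("wrist");cv2.imwrite("pics/w5.png",im[:,:,::-1])
e=s['ee_pos']
print(e,"tcp proj",proj(p,e),proj(p,[e[0],e[1],.083]),tocmd([.511,-.249,.19]))
for n in("vial_lip","vial_open"):
  for d in r.find_in(n,"wrist"):
    b=np.array(d['bbox']);m=(b[:2]+b[2:])/2;print(n,d['confidence'],b.round(1),at(p,*m,.083).round(4))
cv2.imwrite("pics/w5z.png",cv2.resize(im[100:320,150:430,::-1],None,fx=2.7,fy=2.7,interpolation=2))
E
```

```text
t: 5.95
ee_pos: [0.5151, -0.1726, 0.1957]
tcp_rot: [[0.056, 0.998, 0.0], [0.998, -0.056, -0.0], [-0.0, 0.0, -1.0]]
wrist_force: [1.1, 0.5, -0.4]
width: 0.398
t: 6.45
ee_pos: [0.5112, -0.248, 0.1953]
tcp_rot: [[0.056, 0.998, -0.0], [0.998, -0.056, 0.0], [0.0, -0.0, -1.0]]
wrist_force: [-0.2, -0.0, 0.5]
width: 0.394
[ 0.51120879 -0.24796798  0.19533029] tcp proj (np.float64(285.2955383702309), np.float64(260.26071634123036)) (np.float64(285.65966581309266), np.float64(204.90416277710787)) [-0.13102971 -0.02768525  0.53880121]
vial_open 0.56 [270.7 185.4 304.2 221. ] [ 0.5129 -0.2465  0.083 ]
```

View pics/w5z.png

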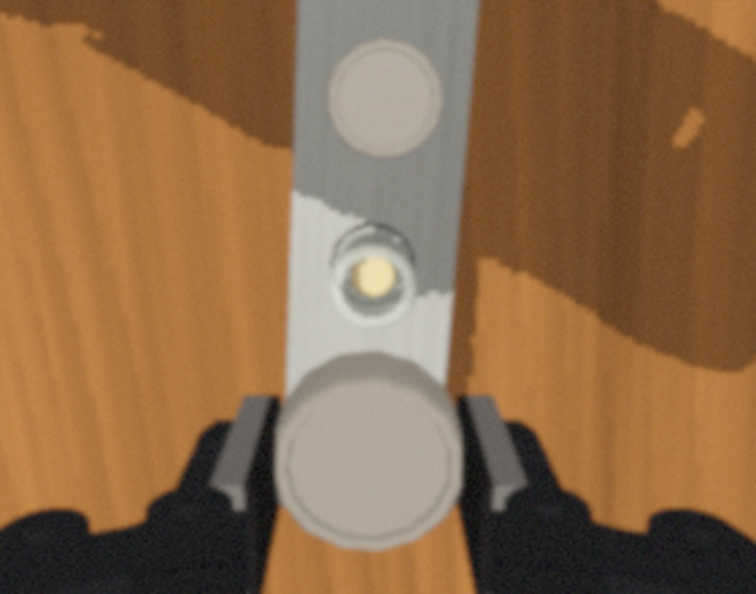

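```bash
python3 -m crank '{"slide":[[0,0.15,3],[0,0.15,4.5],[0,0.15,5],[0,0.15,5]],"rot":[[0,0,0],[0,0,0],[0,0,0],[0,0,0]],"jaw":[2,2,2,2]}' 100
python3 - <<'E'
from h import *
s=r.get_state();p=r.camera_params("wrist");im=r.capture("wrist");cv2.imwrite("pics/w6.png",im[:,:,::-1])
e=s['ee_pos']
print(e,"tcp proj",proj(p,e),proj(p,[e[0],e[1],.083]), proj(p,[e[0],e[1],e[2]+.012]))
cv2.imwrite("pics/w6z.png",cv2.resize(im[150:320,190:390,::-1],None,fx=3.5,fy=3.5,interpolation=2))
im=r.capture("side");p=r.camera_params("side");print("side",proj(p,e),proj(p,[e[0],e[1],.083]))
cv2.imwrite("pics/s6z.png",cv2.resize(im[170:350,220:420,::-1],None,fx=3.3,fy=3.3,interpolation=2))
E
```

```text
t: 7.1
ee_pos: [0.5129, -0.2487, 0.1456]
tcp_rot: [[0.056, 0.998, 0.0], [0.998, -0.056, -0.0], [-0.0, 0.0, -1.0]]
wrist_force: [-0.2, -0.4, 0.4]
width: 0.387
[ 0.51289973 -0.24866321  0.14564566] tcp proj (np.float64(285.30519427250783), np.float64(260.2523356851941)) (np.float64(285.51878203687284), np.float64(222.59005600353686)) (np.float64(285.244210224495), np.float64(271.00575257313653))
side (np.float64(317.177078004778), np.float64(252.212123019183)) (np.float64(315.974923651281), np.float64(284.4827682902558))
```

View pics/w6z.png

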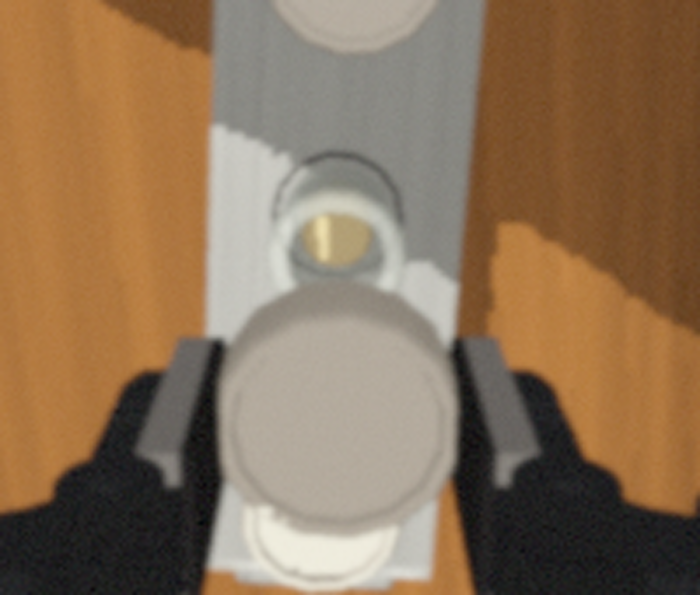

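View pics/s6z.png

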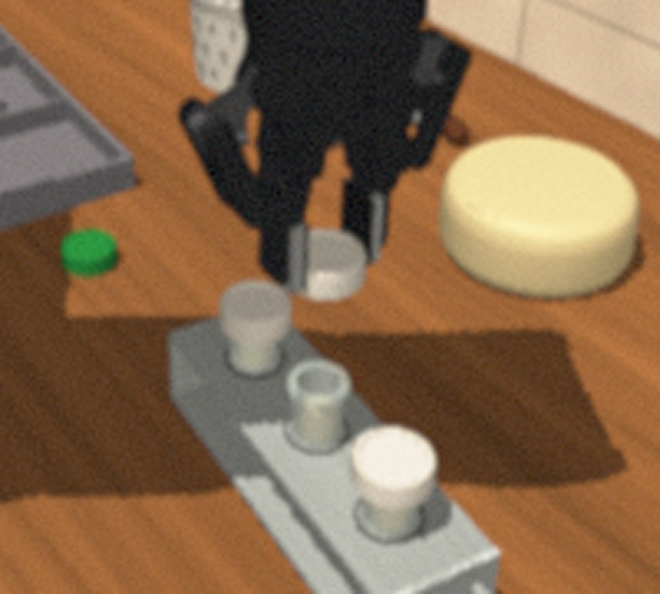

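Cap, TCP and lip agree to within 1 mm in both the wrist and side views. Next I go down to just above contact, then press in small steps.

```bash
python3 -m crank '{"slide":[[0,0,3],[0,0,5],[0,0,5.8],[0,0,5.8],[0,0,5.8]],"rot":[[0,0,0],[0,0,0],[0,0,0],[0,0,0],[0,0,0]],"jaw":[2,2,2,2,2]}' 120; python3 -m crank '{"slide":[[0,0,0.2],[0,0,0.4],[0,0,0.5],[0,0,0.6],[0,0,0.6]],"rot":[[0,0,0],[0,0,0],[0,0,0],[0,0,0],[0,0,0]],"jaw":[2,2,2,2,2]}'
```

```text
t: 7.82
ee_pos: [0.5131, -0.249, 0.0883]
tcp_rot: [[0.056, 0.998, 0.001], [0.998, -0.056, -0.001], [-0.001, 0.001, -1.0]]
wrist_force: [0.3, -0.1, -0.8]
width: 0.382
t: 8.45
ee_pos: [0.5129, -0.2488, 0.0819]
tcp_rot: [[0.056, 0.998, 0.0], [0.998, -0.056, -0.0], [-0.0, 0.0, -1.0]]
wrist_force: [-2.9, 0.9, 7.5]
width: 0.388
```

```bash
python3 -m crank '{"slide":[[0,0,0.1],[0,0,0.1]],"rot":[[0,0,0],[0,0,0]],"jaw":[2,2]}' 120; python3 -m crank '{"slide":[[0,0,0.1],[0,0,0.1]],"rot":[[0,0,0],[0,0,0]],"jaw":[2,2]}'
python3 - <<'E'
from h import *
im=r.capture("wrist");cv2.imwrite("pics/w7z.png",cv2.resize(im[150:320,190:390,::-1],None,fx=3.5,fy=3.5,interpolation=2))
im=r.capture("side")
cv2.imwrite("pics/s7z.png",cv2.resize(im[200:350,240:400,::-1],None,fx=3.7,fy=3.7,interpolation=2))
E
```

```text
t: 8.7
ee_pos: [0.5131, -0.2489, 0.0812]
tcp_rot: [[0.056, 0.998, 0.001], [0.998, -0.056, -0.001], [-0.001, 0.001, -1.0]]
wrist_force: [-2.9, 0.8, 9.9]
width: 0.381
t: 8.95
ee_pos: [0.513, -0.2488, 0.08]
tcp_rot: [[0.056, 0.998, 0.001], [0.998, -0.056, -0.0], [-0.0, 0.001, -1.0]]
wrist_force: [-2.0, 2.4, 6.5]
width: 0.383
```

View pics/s7z.png

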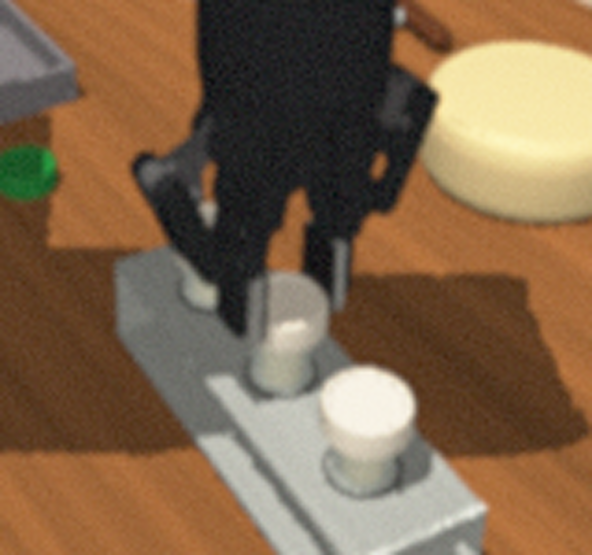

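View pics/w7z.png

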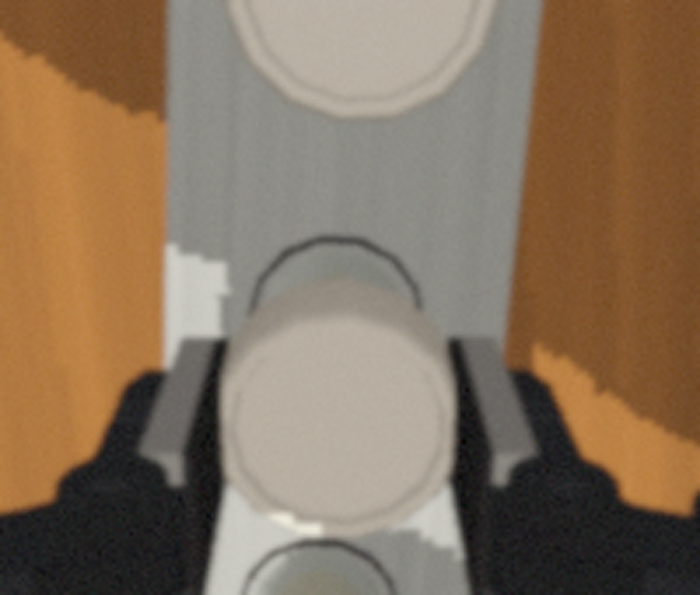

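The cap sits straight over the vial and hasn't shifted in the gripper. I keep pressing.

```bash
for i in 1; do :; done; python3 -m crank '{"slide":[[0,0,0.1],[0,0,0.1]],"rot":[[0,0,0],[0,0,0]],"jaw":[2,2]}' 120; python3 -m crank '{"slide":[[0,0,0.1],[0,0,0.1]],"rot":[[0,0,0],[0,0,0]],"jaw":[2,2]}';  python3 -m crank '{"slide":[[0,0,0.1],[0,0,0.1]],"rot":[[0,0,0],[0,0,0]],"jaw":[2,2]}'
```

```text
t: 9.3
ee_pos: [0.5124, -0.2485, 0.0774]
tcp_rot: [[0.056, 0.998, -0.001], [0.998, -0.056, 0.001], [0.001, -0.001, -1.0]]
wrist_force: [1.9, -0.1, -10.8]
width: 0.385
t: 9.55
ee_pos: [0.5125, -0.2485, 0.0767]
tcp_rot: [[0.056, 0.998, -0.001], [0.998, -0.056, 0.001], [0.0, -0.001, -1.0]]
wrist_force: [2.1, 0.1, -9.4]
width: 0.385
t: 9.8
ee_pos: [0.5127, -0.2487, 0.0764]
tcp_rot: [[0.056, 0.998, 0.0], [0.998, -0.056, -0.0], [-0.0, 0.0, -1.0]]
wrist_force: [-0.1, 0.9, -3.6]
width: 0.382
```

Clicked: the force went from +10 N to -11 N, so the cap pulled itself down. Now I build up the pushing force.

```bash
python3 -m crank '{"slide":[[0,0,0.1],[0,0,0.1]],"rot":[[0,0,0],[0,0,0]],"jaw":[2,2]}' 120; python3 -m crank '{"slide":[[0,0,0.1],[0,0,0.1]],"rot":[[0,0,0],[0,0,0]],"jaw":[2,2]}';  python3 -m crank '{"slide":[[0,0,0.1],[0,0,0.1]],"rot":[[0,0,0],[0,0,0]],"jaw":[2,2]}'
```

```text
t: 10.05
ee_pos: [0.513, -0.2489, 0.0757]
tcp_rot: [[0.056, 0.998, 0.001], [0.998, -0.056, -0.001], [-0.001, 0.001, -1.0]]
wrist_force: [-0.0, -0.3, -0.2]
width: 0.385
t: 10.3
ee_pos: [0.5134, -0.2491, 0.0755]
tcp_rot: [[0.056, 0.998, 0.002], [0.998, -0.056, -0.001], [-0.001, 0.002, -1.0]]
wrist_force: [-1.1, 0.1, 7.7]
width: 0.387
t: 10.55
ee_pos: [0.5138, -0.2493, 0.0754]
tcp_rot: [[0.056, 0.998, 0.003], [0.998, -0.056, -0.002], [-0.002, 0.003, -1.0]]
wrist_force: [-3.1, 1.3, 16.5]
width: 0.383
```

```bash
python3 -m crank '{"slide":[[0,0,0.1],[0,0,0.15],[0,0,0.15],[0,0,0.15]],"rot":[[0,0,0],[0,0,0],[0,0,0],[0,0,0]],"jaw":[2,2,2,2]}' 120; python3 -m crank '{"slide":[[0,0,0],[0,0,0],[0,0,0],[0,0,0]],"rot":[[0,0,0],[0,0,0],[0,0,0],[0,0,0]],"jaw":[2,2,2,2]}';python3 - <<'E'
from h import *
im=r.capture("wrist");a=im[150:320,190:390,::-1]
im=r.capture("side");b=im[200:350,240:400,::-1]
cv2.imwrite("pics/f8.png",np.hstack([cv2.resize(a,(400,340)),cv2.resize(b,(363,340))]))
E
```

```text
t: 11.05
ee_pos: [0.5142, -0.2496, 0.0753]
tcp_rot: [[0.056, 0.998, 0.005], [0.998, -0.056, -0.003], [-0.003, 0.005, -1.0]]
wrist_force: [-6.7, 3.4, 29.0]
width: 0.384
t: 11.55
ee_pos: [0.5142, -0.2496, 0.0753]
tcp_rot: [[0.056, 0.998, 0.005], [0.998, -0.056, -0.003], [-0.003, 0.005, -1.0]]
wrist_force: [-6.6, 3.6, 29.2]
width: 0.381
```

View pics/f8.png

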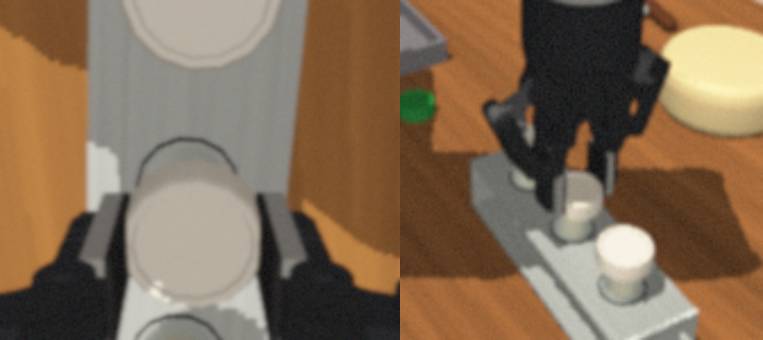

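The side view shows the cap upright on its vial at the neighbours' height. In the wrist view it hasn't moved between the pads. TCP z is 75.3 mm, which was the predicted home height, and the push is a steady 29 N.

```bash
python3 -c "
from workcell import r
print(r.sign_off()); s=r.get_state(); print(s['t'],s['wrist_force'],s['ee_pos'])"
```

```text
the job is handed in; nothing more can be done
None
the job is handed in; nothing more can be done
```

The medium cap is on the open vial (middle place of the rack), fully home. I handed the job in at about 11.7 s with the gripper still holding the cap and pushing down.

- **Click:** the resistance rose to about 10 N, then reversed to about -11 N as the cap pulled itself down.
- **Fully home:** I kept pressing until it stopped rigidly with the TCP at 75.3 mm. That is the height predicted from the grasp, so the cap did not slip in the gripper. The push held steady at 29 N down.
- **Last pictures:** the cap sits straight, at the height of its neighbours. I never touched the other caps, the green look-alikes, the mould, the cheese or the trier.

Two things did not match exactly:

- **Gripper reading:** the opening read about 33 mm on the 37 mm cap. The wrist pictures showed it held centred, so I went on.
- **Sideways force:** about 7 N remained during the final push, with a tilt of about 0.3°.

I could not read the state after hand-in, so there is no check from that last second.

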